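# Raise the sprung cover of a live junction box to the set pointer with the insulated lifter

### The arm

A 6-joint arm with a two-finger parallel gripper is mounted at the origin on the work surface. World frame = base frame: x ahead of the robot, y to its left, z up, the work surface at z = 0. Lengths are in m, angles in rad, forces in N, time in s.
With the tool pointing down it reaches from about 0.375 to 0.975 m from the base axis. Payload 3.8 kg.
Tool frame: the origin (TCP) lies midway between the tips of the shut fingers; the grasp point (between the pads) lies 19 mm behind it; z points along the fingers, y is the line along which they close (so a half turn about z gives the same grasp; the last joint's range is limited). The gripper opens to 85 mm and grips with 20 to 120 N. Pads are 22 mm wide; open, the fingers measure 114 mm over their backs; the gripper's body (76 mm by 85 mm) begins 54 mm behind the grasp point. The pads swing forward as they close: fully open they stand 13 mm farther back than shut.
Start: joints at [1.212, 0.264, 1.604, -0, 1.274, -0.037], TCP at [0.213, 0.64, 0.231] pointing down, gripper open.
Joint ranges: [-2.63, 2.63], [-0.94, 2.18], [0.31, 2.57], [-1.31, 4.45], [0, 2.66], [-2.55, 2.55]. Speed limits (rad/s): [2.57, 2.57, 3.14, 3.14, 3.14, 3.14].

### API

Orientations are given as a rotation vector (axis times angle).
In Python, from workcell import bot, cams gives the robot as it stands.
- The arm moves only by the tool play_rows, never from a script. Its argument "rows" is a list of rows, each a list of 2 entries, a list of its own where there are three numbers: the shift along the tool's x, y, z scaled (see below), then the turn, a rotation vector about the tool's x, y, z scaled (see below). A call has 1 to 20 rows; each row is the pose to reach, as a shift and turn from the pose commanded when the call began, along the tool's axes at that moment; what a row does not reach only later rows make up. The controller multiplies each number of a shift by 250 mm and each number of a turn by 45 degrees. A row lasts 1/12 s, in which the tool goes at most 41.7 mm and 7.16 degrees, less where a joint would pass 70% of its speed; a pose out of reach is approached as far as the arm can. A call with a number of a shift or a turn outside -1 to 1 is refused whole. A call with a gripper value outside its range is refused whole. "claw" is the opening, from -1 (shut) to 1 (fully open), set as the call begins (left out, the last holds). The fingers move at their own pace and stop on an object; "newtons" is the grip in N (left out, the last holds). Time passes only in rows, so rows that repeat a pose let the fingers close. It gives the time, the measured TCP pose, the force, the opening and the grip force at its end, in the units of the state.
- bot.read_state(): the state, without advancing time (a new reading comes with each control period).
- cams.read_camera(name): name is "side" or "top" or "wrist"; returns a dict with "image" (420x560x3 uint8, red, green, blue), "K" (3x3 intrinsics, pixels), "T" (4x4, takes a point from camera to world coordinates); the wrist camera has in their place "mount" (4x4, takes a point from camera to tool coordinates, whose origin is the TCP and whose axes are the flange's). Camera axes: x right, y down, z forward; pixel columns grow to the right and rows downward; lengths in m; the calibration is good to about 2 mm. A picture is of the moment at which its call begins: read the wrist's pose just before it. There is no depth.
- bot.finish_job(): hands the job in; it is judged then, once.
The state is a dict: "time": time; "q": joint angles; "joint_vel": joint speeds; "joint_torque": joint torques, N m; "tool_pos": TCP position; "tcp_rot": TCP orientation; "wrist_force": force on the tool from outside, world axes, zero at the start; "torque": the same for the moment, N m; "width": opening from 0.0 (shut) to 1.0 (fully open); "grip_force": force on a finger pad.
Only numpy, scipy, OpenCV 4.12 (cv2) and the standard library are available. Lean on these libraries where they do the work, as an engineer would, in place of code of your own. Each camera call takes 0.05 s, during which the arm holds its last target. There are 200 camera calls.

### The job

The grey junction box is live, so only the insulated lifter may touch it, never the gripper or arm: pull the orange-handled lifter up out of its holder, slide its thin shaft into the slot of the yellow fork on the cover's front edge so that its foot disc sits under the two prongs, and raise the spring-loaded cover until it lines up with the red pointer at its side. Finish still gripping the lifter and holding the cover still at that angle with it (nothing is put down). Leave the pointer as it is set and everything else on the bench where it stands.

Things in the scene. Friction and masses are not known exactly. Their poses are not given: they have to be found in the camera images.
- lifter: Insulated lifter, 160 mm tall, round about its z axis, upright in its holder (z up). From the bottom: steel foot disc 36 mm in diameter, 6 mm thick; white shaft 8 mm in diameter up to 90 mm; orange handle 24 mm in diameter from 90 to 160 mm. About 0.14 kg. Origin: centre of the disc's underside. Grip the handle from above in any yaw, about 25 mm below its top, with about 60 N.
- holder_lifter: Fixed round aluminium holder in which the lifter stands: outside diameter 56 mm, inside 46 mm, rim 70 mm above the table, inner floor 6 mm above it, on an 80 mm square dark steel foot plate. Origin: centre of its underside on the table. It may change places with the other holder.
- enclosure: Fixed grey junction box, 150 (x) by 180 (y) by 80 mm high; place and yaw vary. Origin: centre of its underside. Its front (-x side) faces roughly the robot; the cover is hinged along its far (+x) top edge. A white scale arc and the red pointer stand at its -y side, out to 115 mm from its middle. The space in front of it, under the fork, is free.
- cover_hinge (a point): Point on the hinge axis of the grey cover (155 mm from hinge to front edge, 184 mm wide, 5 mm thick, 0.3 kg), amid its width and thickness, 83 mm above the table. Its axes turn with the cover: x points from the front edge to the hinge in the cover's plane, y along the hinge axis, z out of its outer face.
- cover_slot (a point): Middle of the yellow fork's slot at the prongs' underside (80.5 mm above the table when shut), 181 mm from the hinge axis: the place for the lifter's shaft. Two prongs, 14 mm wide, 5 mm thick, jut level from the cover's front edge, from 155 to 207 mm from the hinge axis, with a 16 mm slot between, open at the front. Moves with the cover; axes as cover_hinge.
- cover (a joint): Opening angle of the cover in rad: 0 shut, growing as the front edge rises, up to 1.4. A spring shuts it: lifting at the slot takes about 3.5 N at the start, 6 N at 0.6 rad; let go, it snaps shut.
- pointer_hinge (a point): Point on the same hinge axis (same place as cover_hinge), with axes that turn with the red pointer: x along the pointer from its tip to the hinge. The cover lines up with the pointer when both x axes are parallel.
- pointer (a joint): Angle in rad at which the red pointer is set, 0.35 to 0.6, measured like cover: the cover lines up with the pointer when the two values are equal. The pointer stays by friction; the cover does not touch it.
- pointer_tip (a point): Tip of the red pointer, a bar 165 mm long, 6 mm high, 4 mm thick, lying 10 mm beside the cover's -y edge, in the plane in which the cover should end.
- holder_driver: The other holder, of the same make, with the socket driver in it. Fixed. Origin: centre of its underside.
- driver: Bystander: socket driver with a blue handle 26 mm in diameter, 170 mm tall, standing upright in the other holder, its top 176 mm above the table: steer round it or lift over it. Origin: centre of its underside.
- spool: Bystander: blue spool with black flanges, 84 mm in diameter, 70 mm high. Origin: centre of its underside.
- meter: Bystander: yellow and black multimeter lying flat, 150 x 75 x 40 mm. Origin: centre of its underside.
- tape: Bystander: black roll of tape lying flat, 64 mm in diameter, 19 mm high. Origin: centre of its underside.
- rail: Bystander: short steel rail with white and blue terminal blocks, 160 x 50 x 52 mm. Origin: centre of its underside.
There are look-alikes about, which are no part of the job. Leave any green look-alike of the holder_lifter alone. There is more than one size of the lifter; the one meant has the size given above.

How it is judged:
On the way, in this order (a step that is already met when the one before it is completed fails the run):
1. the lifter is gripped and its foot is drawn clear above the rim of its holder (z of lifter in the frame of holder_lifter above 0.075 m and contact force between the fingers and lifter above 2 N), for 0.1 s.
2. the cover has been lifted off its seat by the lifter (value of joint cover above 0.1 rad and contact force between lifter and cover above 1.5 N and contact force between the fingers and lifter above 2 N), for 0.1 s.
At the end, for the whole second after the job is handed in: For the last second: cover within 0.08 rad of the pointer and still (under 0.05 rad/s), carried by the lifter (over 1.5 N), lifter gripped (over 2 N), gripper and arm off the box (under 0.5 N), pointer tip within 6 mm of its start (angle between the x axis of cover_hinge and the x axis of pointer_hinge, either way round below 0.08 rad and velocity of joint cover between -0.05 and 0.05 rad/s and contact force between lifter and cover above 1.5 N and contact force between the fingers and lifter above 2 N and not (contact force between any of the fingers, the arm and enclosure above 0.5 N) and distance of pointer_tip from where it was at the start of the episode below 0.006 m); the arm keeps its last pose, push and grip.
It fails at once if the gripper or arm touches the live box, its cover or pointer (over 1 N) (contact force between any of the fingers, the arm and enclosure above 1 N).
It fails at once if the pointer is pushed out of its setting (tip moved over 6 mm) (distance of pointer_tip from where it was at the start of the episode above 0.006 m).
It fails at once if a bystander is moved by more than 30 mm (distance of any of driver, spool, meter, tape, rail from where it was at the start of the episode above 0.03 m).
It also fails if it takes over 45 s, if anything falls off the work surface, if the arm or the gripper's body presses on something with over 40 N, if the wrist force passes 120 N, or if a joint passes its speed limit or range.

## Working session

There is one attempt and no reset: what is moved stays moved. The work goes in short steps, Python scripts to look and compute and a tool call to move; the robot and the scene stay as the last step left them, time stands still between calls to the robot, and variables do not carry over. Pictures are saved under pics/ and viewed, at most 10 in all, crops included, and the job is handed in when it is done.

Besides the shell and the picture viewer there is one more tool, called after "Emit:" by a JSON object that holds its "fn" and its "kwargs". play_rows: Moves the arm, as the interface text tells. Its arguments: {"type":"object","properties":{"rows":{"type":"array","items":{"type":"array"}},"claw":{"type":"number"},"newtons":{"type":"number"}},"required":["rows"]}

```bash
mkdir -p pics; ls; python3 - <<'E'
from workcell import bot,cams
import cv2,numpy as np
np.set_printoptions(precision=4,suppress=True)
s=bot.read_state();print(s)
for n in["side","top","wrist"]:
    c=cams.read_camera(n);cv2.imwrite(f"pics/{n}0.png",c["image"][:,:,::-1]);np.savez(f"pics/{n}0.npz",**c)
    print(n,c["K"],c.get("T",c.get("mount")))
E
```

```text
pics
{'time': 0.0, 'q': array([ 1.2121,  0.2648,  1.6054,  0.    ,  1.2737, -0.0369]), 'joint_vel': array([ 0.0006, -0.    ,  0.0016, -0.0011, -0.0009,  0.    ]), 'joint_torque': array([ -0.0015, -51.5101, -36.7313,  -0.0002,   0.0128,   0.    ]), 'tool_pos': array([0.2132, 0.6396, 0.2299]), 'tcp_rot': array([-0.5033, -3.1005,  0.0035]), 'wrist_force': array([ 0.3117, -0.3805, -0.6144]), 'torque': array([0.0135, 0.0267, 0.0699]), 'grip_force': 0.0, 'width': 1.0009447275759662}
side [[469.8776   0.     273.6609]
 [  0.     469.8776 208.6586]
 [  0.       0.       1.    ]] [[ 0.9481 -0.2155  0.2339  0.2729]
 [-0.3177 -0.6749  0.666  -0.8156]
 [ 0.0143 -0.7057 -0.7083  0.9413]
 [ 0.      0.      0.      1.    ]]
top [[529.8642   0.     282.4835]
 [  0.     529.8642 211.4374]
 [  0.       0.       1.    ]] [[-0.0202 -0.9802  0.1969  0.2789]
 [-0.9997  0.0231  0.0122 -0.0003]
 [-0.0166 -0.1966 -0.9803  1.5064]
 [ 0.      0.      0.      1.    ]]
wrist [[320.1493   0.     279.2111]
 [  0.     320.1493 208.734 ]
 [  0.       0.       1.    ]] [[ 0.0002 -0.9508 -0.3097  0.0806]
 [ 1.      0.      0.0006 -0.0004]
 [-0.0006 -0.3097  0.9508 -0.142 ]
 [ 0.      0.      0.      1.    ]]
```

View pics/top0.png

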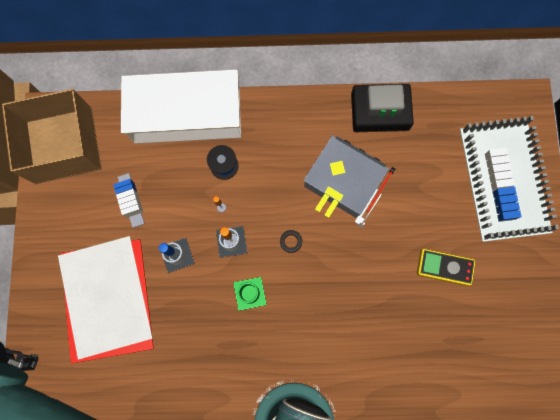

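View pics/side0.png

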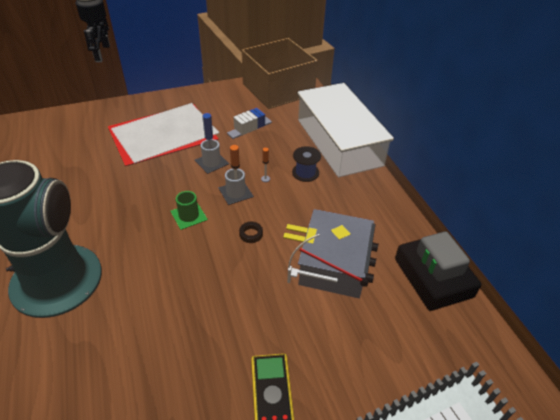

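Top view: the lifter in the aluminium holder is at (228,236). A smaller orange look-alike stands free at (218,202), the green holder is at (250,293), and the blue driver is at (168,250). The box fork is at (329,201) and the red pointer runs from about (393,170) to (362,218). Side view: lifter (235,155), small one (266,155), fork (300,234), pointer (305,245) to (362,275). The lifter meant is the large one in the aluminium holder; I'll confirm that with measurements and a crop.

```bash
cat > h.py <<'E'
import numpy as np,cv2
np.set_printoptions(precision=4,suppress=True)
def ray(c,p):
    d=np.linalg.inv(c["K"])@[p[0],p[1],1]; return c["T"][:3,3],c["T"][:3,:3]@d
def plane(c,p,z):
    o,d=ray(c,p); return o+d*(z-o[2])/d[2]
def tri(c1,p1,c2,p2):
    A=[];b=[]
    for c,p in((c1,p1),(c2,p2)):
        o,d=ray(c,p);d=d/np.linalg.norm(d);M=np.eye(3)-np.outer(d,d);A.append(M);b.append(M@o)
    x=np.linalg.lstsq(np.vstack(A),np.hstack(b),rcond=None)[0]
    return x,np.linalg.norm(np.vstack(A)@x-np.hstack(b))
def proj(c,X):
    T=np.linalg.inv(c["T"]);u=c["K"]@(T[:3,:3]@X+T[:3,3]);return u[:2]/u[2]
def blobs(img,lo,hi,amin=8):
    m=cv2.inRange(cv2.cvtColor(img,cv2.COLOR_RGB2HSV),lo,hi)
    n,l,s,ce=cv2.connectedComponentsWithStats(m)
    return [(s[i],ce[i],l==i) for i in range(1,n) if s[i][4]>=amin]
E
python3 - <<'E'
from h import *
C={n:dict(np.load(f"pics/{n}0.npz")) for n in("top","side")}
R={"orange":((5,170,120),(16,255,255)),"yellow":((24,150,120),(34,255,255)),"red":((0,170,90),(4,255,255)),"blue":((105,150,60),(120,255,255))}
for n,c in C.items():
    for k,(lo,hi) in R.items():
        for s,ce,m in blobs(c["image"],lo,hi,10):
            if k=="orange" and not 15<s[4]<400: continue
            if k=="blue" and s[4]>400: continue
            r=cv2.minAreaRect(np.argwhere(m)[:,::-1].astype(np.float32))
            print(n,k,s,ce,"rect",np.array(r[0]),np.array(r[1]),round(r[2]))
a=cv2.resize(C["top"]["image"][170:310,140:420],(800,400),interpolation=cv2.INTER_CUBIC)
b=cv2.resize(C["side"]["image"][130:310,180:400][:, :],(0,0),fx=1,fy=1)
cv2.imwrite("pics/c1.png",a[:,:,::-1])
b=cv2.resize(b,(720,589),interpolation=cv2.INTER_CUBIC);cv2.imwrite("pics/c2.png",b[:,:,::-1])
t=cv2.resize(C["top"]["image"][130:235,295:405],(600,573),interpolation=cv2.INTER_CUBIC);cv2.imwrite("pics/c3.png",t[:,:,::-1])
E
```

```text
top orange [213 196   7   7  39] [215.7949 198.8205] rect [216. 199.] [6. 6.] 90
top orange [220 227   9  10  58] [223.931  230.8621] rect [224.  231.5] [9. 8.] 90
top yellow [330 161  15  14 143] [337.1119 167.6853] rect [337.0588 167.7353] [11.6417 11.8842] 76
top yellow [315 187  28  31 328] [328.9238 200.936 ] rect [328.4264 201.9559] [16.8069 26.5823] 31
top yellow [418 249  57  36 230] [444.5348 268.2348] rect [446.4762 266.8634] [54.6443 26.0088] 12
top red [367 171  26  41  67] [379.5522 190.6269] rect [379.2231 191.1373] [ 1.7033 46.6447] 32
top red [132 240  18  82 407] [140.4717 269.4152] rect [140.7077 280.6616] [82.111   8.4344] 83
top red [ 66 304  87  59 669] [105.0015 346.7803] rect [109.173  329.3169] [58.592  83.2424] 85
top blue [221 171  10   4  15] [226.3333 173.1333] rect [225.8 173.4] [1.8974 9.4868] 72
top blue [114 179  21  14 180] [123.3944 185.6556] rect [123.5623 185.4834] [10.2421 19.3891] 75
top blue [159 243  15  12 122] [165.9426 248.918 ] rect [166.1538 249.2692] [15.5316  8.5979] 34
side orange [230 144   9   7  46] [233.7826 147.2609] rect [234. 147
[... 770 characters left out ...]
ide red [213 135   5   4  13] [215.1538 136.9231] rect [215.25 137.25] [3.5355 2.8284] 45
side red [157 139  48  18 117] [183.4359 147.2564] rect [180.9072 148.6403] [ 3.4306 49.9796] 70
side red [300 249  62  32 106] [332.9528 265.8585] rect [330.4027 264.6979] [68.4191  2.236 ] 26
side red [272 415   5   5  21] [274.    417.381] rect [274. 417.] [4. 4.] 90
side red [283 415   5   5  21] [284.8095 416.8571] rect [285. 417.] [4. 4.] 90
side red [261 416   6   4  16] [263.6875 418.    ] rect [263.5 417.5] [3. 5.] 90
side blue [252 109  12   8  52] [257.3462 112.5   ] rect [257.418  112.5984] [11.6514  4.9934] 40
side blue [204 114   6   4  21] [206.381  115.5714] rect [206.5 115.5] [3. 5.] 90
```

View pics/c2.png

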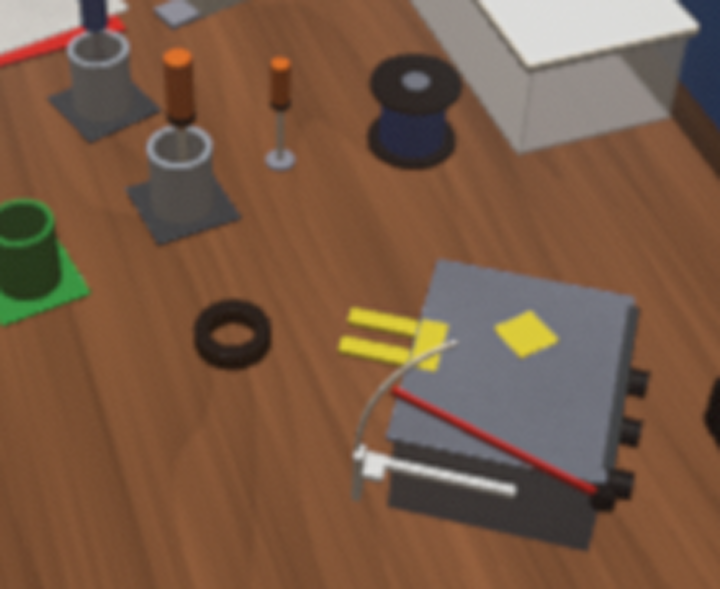

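View pics/c3.png

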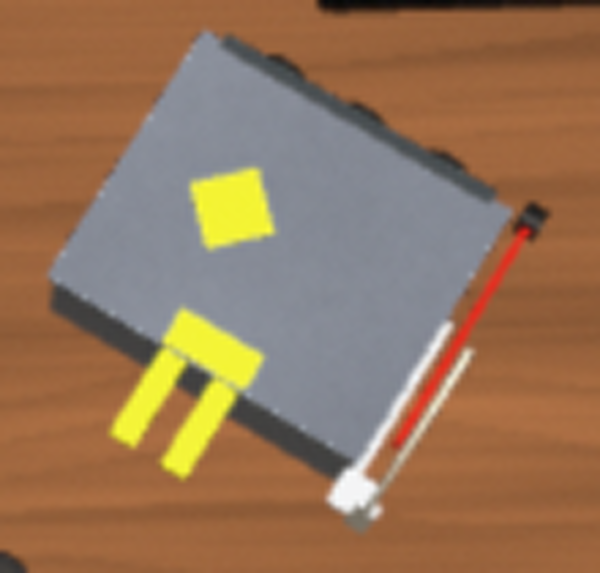

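c2 confirms it: the taller, thicker orange handle with a grey holder around its foot is the lifter. The other one is small and free-standing, and the green holder is empty. c3: prong tips at (122,440) and (172,471), cover corners (205,32), (510,210), (357,470), (50,280), red pointer from (527,232) to tip (398,445).

```bash
python3 - <<'E'
from h import *
C={n:dict(np.load(f"pics/{n}0.npz")) for n in("top","side")}
t,s=C["top"],C["side"]
T=lambda x,y:(x/5.4545+295-.4,y/5.4545+130-.4)
S=lambda x,y:(x/3.273+180-.35,y/3.273+130-.35)
print("lifter top",tri(t,(223.93,230.86),s,(233.78,147.26)))
print("small top",tri(t,(215.8,198.8),s,(265.44,149.08)))
for n,a,b in(("tipL",(122,440),(350,317)),("tipR",(172.5,471),(341.5,345)),("pointer tip",(398,445),(396,391)),("pointer hinge",(527,232),(592,490))):
    print(n,tri(t,T(*a),s,S(*b)))
for n,a in(("tipL",(122,440)),("tipR",(172.5,471))): print(n,"z.085",plane(t,T(*a),.0855))
cc=[plane(t,T(*a),.0855) for a in((205,32),(510,210),(357,470),(50,280))]
print("corners",np.array(cc))
cs=[plane(s,S(*a),.0855) for a in((440,262),(636,298),(590,467),(391,437))]
print("side corners",np.array(cs))
# holder rim check: top view
print("driver top",plane(t,(163,246),.176))
print("holder plates", plane(t,(231,242),0))
for c in(t,s): print(proj(c,np.array([0.2132,.6396,.23])))
E
grep -n . /dev/null
```

```text
lifter top (array([0.5014, 0.168 , 0.164 ]), np.float64(0.00022246221570364438))
small top (array([0.5987, 0.1963, 0.1138]), np.float64(0.0014980246958658458))
tipL (array([ 0.5666, -0.0771,  0.0823]), np.float64(0.0008530594646674843))
tipR (array([ 0.5506, -0.1019,  0.0822]), np.float64(0.001428853122615647))
pointer tip (array([ 0.5496, -0.2058,  0.1468]), np.float64(0.0030424064249782515))
pointer hinge (array([ 0.6676, -0.2849,  0.0894]), np.float64(0.0007435440635950234))
tipL z.085 [ 0.5654 -0.0768  0.0855]
tipR z.085 [ 0.549  -0.1015  0.0855]
corners [[ 0.7789 -0.1266  0.0855]
 [ 0.6799 -0.2777  0.0855]
 [ 0.5473 -0.1935  0.0855]
 [ 0.649  -0.0431  0.0855]]
side corners [[ 0.6533 -0.0461  0.0855]
 [ 0.7825 -0.1283  0.0855]
 [ 0.6773 -0.2643  0.0855]
 [ 0.555  -0.1971  0.0855]]
driver top [0.4639 0.3213 0.176 ]
holder plates [0.4955 0.1682 0.    ]
[ 20.0758 351.8044]
[103.2574  58.184 ]
```

Emit:
{"fn": "play_rows", "kwargs": {"rows": [[[-0.84,-0.71,0],[0,0,0.315]],[[-0.84,-0.71,0],[0,0,0.315]],[[-0.84,-0.71,0],[0,0,0.315]],[[-0.84,-0.71,0],[0,0,0.315]],[[-0.84,-0.71,0],[0,0,0.315]],[[-0.84,-0.71,0],[0,0,0.315]],[[-0.84,-0.71,0],[0,0,0.315]],[[-0.84,-0.71,0],[0,0,0.315]],[[-0.84,-0.71,0],[0,0,0.315]],[[-0.84,-0.71,0],[0,0,0.315]]], "claw": 1}}

```text
time: 0.98
tool_pos: [0.3564, 0.4058, 0.2312]
tcp_rot: [-0.883, -3.014, -0.001]
wrist_force: [-0.7, 1.1, 0.1]
width: 1.0
grip_force: 0.0
```

```bash
cat >> h.py <<'E'
from scipy.spatial.transform import Rotation as Ro
def shift(s,target,yaw=None):
    "scaled tool shift (and turn) from state s to world TCP target; yaw = world angle of tool y (deg), tool down"
    R=Ro.from_rotvec(s["tcp_rot"]).as_matrix()
    d=R.T@(np.array(target)-s["tool_pos"])/.25
    t=np.zeros(3)
    if yaw is not None:
        a=np.radians(yaw);y=np.array([np.cos(a),np.sin(a),0]);z=np.array([0,0,-1.]);G=np.c_[np.cross(y,z),y,z]
        t=Ro.from_matrix(R.T@G).as_rotvec()/np.radians(45)
    return d,t
def wcam(s,c):
    R=np.eye(4);R[:3,:3]=Ro.from_rotvec(s["tcp_rot"]).as_matrix();R[:3,3]=s["tool_pos"]
    c["T"]=R@c["mount"];return c
E
python3 - <<'E'
from h import *
from workcell import bot
s=bot.read_state();print(s["tool_pos"],s["q"],s["joint_vel"]);print(shift(s,(.501,.168,.23),57.4))
E
```

```text
[0.3564 0.4058 0.2312] [ 0.8036  0.0084  1.8924  0.0007  1.2406 -0.1976] [ 0.0232  0.01   -0.0071 -0.0013  0.0003 -0.0014]
(array([-1.0002, -0.4891,  0.0043]), array([ 0.0003, -0.0007, -0.0011]))
```

Emit:
{"fn": "play_rows", "kwargs": {"rows": [[[-0.96,-0.49,0],[0,0,0]],[[-0.96,-0.49,0],[0,0,0]],[[-0.96,-0.49,0],[0,0,0]],[[-0.96,-0.49,0],[0,0,0]],[[-0.96,-0.49,0],[0,0,0]],[[-0.96,-0.49,0],[0,0,0]],[[-0.96,-0.49,0],[0,0,0]],[[-0.96,-0.49,0],[0,0,0]],[[-0.96,-0.49,0],[0,0,0]],[[-0.96,-0.49,0],[0,0,0]],[[-0.96,-0.49,0],[0,0,0]]]}}

```text
time: 1.9
tool_pos: [0.4921, 0.1747, 0.2311]
tcp_rot: [-0.878, -3.016, -0.0]
wrist_force: [-0.4, 0.3, -0.5]
width: 0.996
grip_force: 0.0
```

```bash
python3 - <<'E'
from h import *
from workcell import bot,cams
s=bot.read_state();c=wcam(s,cams.read_camera("wrist"));cv2.imwrite("pics/w1.png",c["image"][:,:,::-1]);np.savez("pics/w1.npz",**c)
print(s["tool_pos"],proj(c,np.array([.5014,.168,.166])))
for b in blobs(c["image"],(5,170,120),(16,255,255),40): print(b[0],b[1],plane(c,b[1],.166))
E
```

```text
[0.4921 0.1747 0.2311] [279.0118 241.8873]
[260 223  32  17  56] [273.9107 227.6964] [0.4905 0.1708 0.166 ]
```

View pics/w1.png

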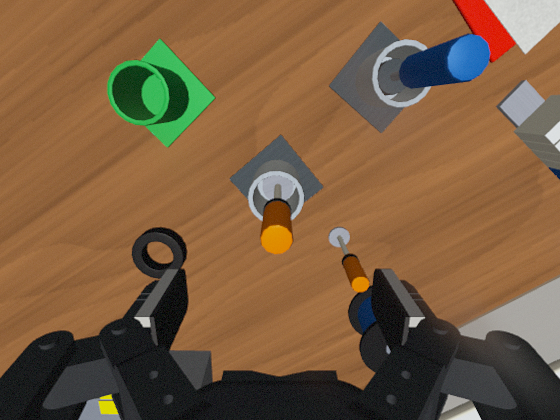

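Wrist view: the lifter's handle top is at (277,238), predicted at (279,242). The small look-alike is at (360,284), clear of the descent.

```bash
python3 - <<'E'
from h import *
from workcell import bot
s=bot.read_state();c=dict(np.load("pics/w1.npz"))
for b in blobs(c["image"],(5,150,200),(24,255,255),40): print(b[0],b[1],plane(c,b[1],.166), tri(c,b[1],dict(np.load("pics/top0.npz")),(223.93,230.86)))
print(shift(s,(.501,.168,.122)))
E
```

```text
[261 225  31  29 692] [276.1618 239.1705] [0.4986 0.1674 0.166 ] (array([0.5002, 0.1675, 0.1643]), np.float64(0.0015185343894874878))
[352 277  17  15 203] [360.0099 284.0394] [0.562  0.2002 0.166 ] (array([0.4992, 0.1829, 0.2407]), np.float64(0.03714469511322529))
(array([-0.0448, -0.0032,  0.4366]), array([0., 0., 0.]))
```

Emit:
{"fn": "play_rows", "kwargs": {"rows": [[[-0.041,-0.003,0],[0,0,0]],[[-0.041,-0.003,0.1],[0,0,0]],[[-0.041,-0.003,0.2],[0,0,0]],[[-0.041,-0.003,0.3],[0,0,0]],[[-0.041,-0.003,0.4],[0,0,0]],[[-0.041,-0.003,0.436],[0,0,0]],[[-0.041,-0.003,0.436],[0,0,0]],[[-0.041,-0.003,0.436],[0,0,0]]]}}

```text
time: 2.62
tool_pos: [0.5011, 0.1671, 0.1225]
tcp_rot: [-0.881, -3.015, 0.0]
wrist_force: [0.5, 0.2, 0.4]
width: 1.001
grip_force: 0.0
```

Emit:
{"fn": "play_rows", "kwargs": {"rows": [[[0,0,0],[0,0,0]],[[0,0,0],[0,0,0]],[[0,0,0],[0,0,0]],[[0,0,0],[0,0,0]],[[0,0,0],[0,0,0]],[[0,0,0],[0,0,0]],[[0,0,0],[0,0,0]],[[0,0,0],[0,0,0]],[[0,0,0],[0,0,0]],[[0,0,0],[0,0,0]],[[0,0,0],[0,0,0]],[[0,0,0],[0,0,0]]], "claw": -1, "newtons": 60}}

```text
time: 3.62
tool_pos: [0.5015, 0.1668, 0.1232]
tcp_rot: [0.882, 3.014, 0.001]
wrist_force: [-1.2, -0.2, 6.1]
width: 0.269
grip_force: 58.8
```

Emit:
{"fn": "play_rows", "kwargs": {"rows": [[[0,0,-0.06],[0,0,0]],[[0,0,-0.12],[0,0,0]],[[0,0,-0.18],[0,0,0]],[[0,0,-0.24],[0,0,0]],[[0,0,-0.3],[0,0,0]],[[0,0,-0.36],[0,0,0]],[[0,0,-0.42],[0,0,0]],[[0,0,-0.44],[0,0,0]],[[0,0,-0.44],[0,0,0]],[[0,0,-0.44],[0,0,0]],[[0,0,-0.44],[0,0,0]]]}}

```text
time: 4.53
tool_pos: [0.5001, 0.1666, 0.2307]
tcp_rot: [-0.881, -3.013, 0.002]
wrist_force: [1.1, 0.1, -0.4]
width: 0.268
grip_force: 58.9
```

```bash
python3 - <<'E'
from h import *
from workcell import bot
s=bot.read_state();t=dict(np.load("pics/top0.npz"))
print(s["tool_pos"],s["wrist_force"],s["grip_force"],"tape",plane(t,(291,241),.01))
print(shift(s,(.513,-.060,s["tool_pos"][2])))
E
```

```text
[0.5001 0.1666 0.2307] [ 1.0659  0.1326 -0.405 ] 58.86736214160919 tape [ 0.4931 -0.0041  0.01  ]
(array([-0.5321, -0.7357,  0.0004]), array([0., 0., 0.]))
```

Emit:
{"fn": "play_rows", "kwargs": {"rows": [[[-0.1,-0.14,0],[0,0,0]],[[-0.2,-0.28,0],[0,0,0]],[[-0.3,-0.42,0],[0,0,0]],[[-0.4,-0.56,0],[0,0,0]],[[-0.5,-0.7,0],[0,0,0]],[[-0.53,-0.735,0],[0,0,0]],[[-0.53,-0.735,0],[0,0,0]],[[-0.53,-0.735,0],[0,0,0]],[[-0.53,-0.735,0],[0,0,0]]]}}

```text
time: 5.28
tool_pos: [0.5129, -0.0588, 0.2312]
tcp_rot: [-0.882, -3.013, -0.001]
wrist_force: [-0.2, -0.3, -1.3]
width: 0.265
grip_force: 59.4
```

```bash
python3 - <<'E'
from h import *
from workcell import bot,cams
s=bot.read_state();print(s["tool_pos"],s["grip_force"])
C={}
for n in("side","top"):
    c=cams.read_camera(n);np.savez(f"pics/{n}1.npz",**c);C[n]=c
s=bot.read_state();w=wcam(s,cams.read_camera("wrist"));np.savez("pics/w2.npz",**w)
a=cv2.resize(C["side"]["image"][130:310,220:400],(590,590),interpolation=cv2.INTER_CUBIC)
b=cv2.resize(w["image"],(210*1,590)) if 0 else None
cv2.imwrite("pics/s1.png",a[:,:,::-1]);cv2.imwrite("pics/w2.png",w["image"][:,:,::-1])
foot=s["tool_pos"]-[0,0,.117]
print(proj(C["side"],foot),(proj(C["side"],foot)-[220,130])*590/180)
E
```

```text
[ 0.5129 -0.0588  0.2312] 59.42596793174744
[263.5327 217.0304] [142.6905 285.2664]
```

View pics/s1.png

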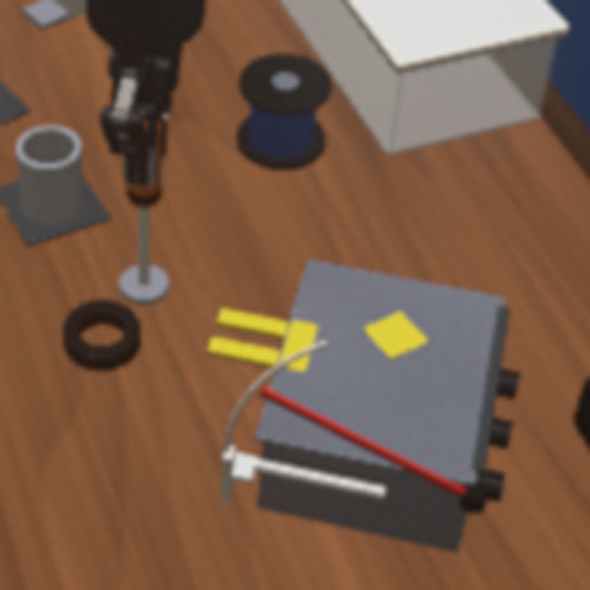

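View pics/w2.png

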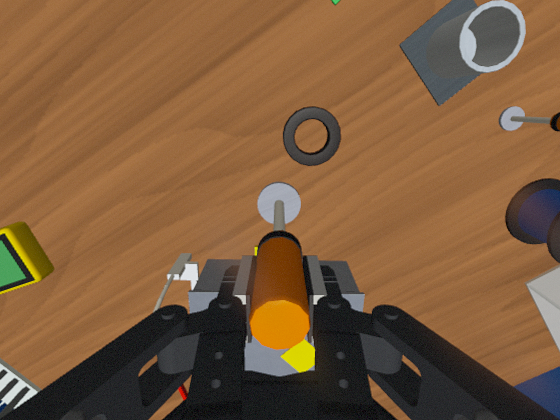

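The side view shows the lifter upright in the grip with its disc at (144,283), as predicted, and clear of the tape. The wrist view shows the disc at (279,203). Next I refine the fork centreline and the foot.

```bash
python3 - <<'E'
from h import *
t,s=[dict(np.load(f"pics/{n}0.npz")) for n in("top","side")]
w=dict(np.load("pics/w2.npz"));s1=dict(np.load("pics/side1.npz"))
print("disc",tri(w,(279,203.5),s1,(144/590*180+220-.35,283/590*180+130-.35)))
ct=[b for b in blobs(t["image"],(24,130,90),(34,255,255),50) if abs(b[1][0]-329)<6][0]
m=np.zeros(s["image"].shape[:2],bool)
for b in blobs(s["image"],(22,110,80),(36,255,255),8):
    if 280<b[1][0]<318 and 220<b[1][1]<250: m|=b[2]
cs=np.argwhere(m).mean(0)[::-1]
print(ct[1],cs,ct[0][4],m.sum())
P=tri(t,ct[1],s,cs);print("fork centroid",P)
u=np.array([.842,-.539]);v=np.array([.539,.842])
for n,X in(("cen",P[0]),("cenTop",plane(t,ct[1],.0855)),("tips tri",(.5586,-.0895)),("tips top",(.5572,-.08915)),("front",(.5982,-.1183)),("hinge",(.7294,-.2022)),("fside",(.6042,-.1216)),("hside",(.7299,-.1963))):
    print(n,"along %.4f lat %.4f"%(u@X[:2],v@X[:2]))
s0=np.array([.5129,-.0588]);print("tool",u@s0,v@s0)
E
```

```text
disc (array([ 0.5123, -0.0578,  0.1176]), np.float64(0.0015324757974168226))
[329.0855 200.8407] [300.1188 233.0493] 339 345
fork centroid (array([ 0.5906, -0.1108,  0.0859]), np.float64(0.0004281471675855758))
cen along 0.5570 lat 0.2250
cenTop along 0.5574 lat 0.2252
tips tri along 0.5186 lat 0.2257
tips top along 0.5172 lat 0.2253
front along 0.5674 lat 0.2228
hinge along 0.7231 lat 0.2229
fside along 0.5743 lat 0.2233
hside along 0.7204 lat 0.2281
tool 0.463555 0.22694350000000002
```

Emit:
{"fn": "play_rows", "kwargs": {"rows": [[[0,-0.008,0.06],[0,0,0]],[[0,-0.008,0.12],[0,0,0]],[[0,-0.008,0.18],[0,0,0]],[[0,-0.008,0.232],[0,0,0]],[[0,-0.008,0.232],[0,0,0]],[[0,-0.008,0.232],[0,0,0]],[[-0.04,-0.008,0.232],[0,0,0]],[[-0.08,-0.008,0.232],[0,0,0]],[[-0.12,-0.008,0.232],[0,0,0]],[[-0.16,-0.008,0.232],[0,0,0]],[[-0.18,-0.008,0.232],[0,0,0]],[[-0.18,-0.008,0.232],[0,0,0]],[[-0.18,-0.008,0.232],[0,0,0]]]}}

```text
time: 6.52
tool_pos: [0.5506, -0.0856, 0.1742]
tcp_rot: [-0.883, -3.014, -0.0]
wrist_force: [0.1, 0.3, -1.3]
width: 0.265
grip_force: 59.4
```

```bash
python3 - <<'E'
from h import *
from workcell import bot,cams
s=bot.read_state();print(s["tool_pos"],s["grip_force"],s["wrist_force"])
c=cams.read_camera("side");w=wcam(s,cams.read_camera("wrist"))
a=cv2.resize(c["image"][150:290,240:380],(400,400),interpolation=cv2.INTER_CUBIC)
b=cv2.resize(w["image"][120:320,180:380],(400,400),interpolation=cv2.INTER_CUBIC)
cv2.imwrite("pics/s2.png",np.hstack([a,b])[:,:,::-1])
E
```

```text
[ 0.5506 -0.0856  0.1742] 59.378249645233154 [ 0.0555  0.3344 -1.3037]
```

View pics/s2.png

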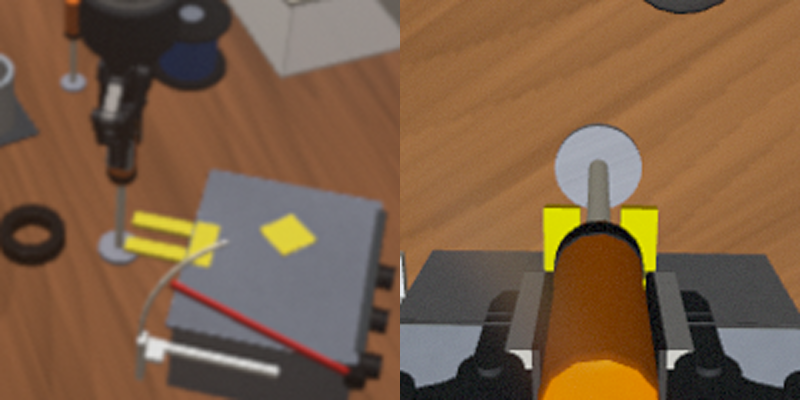

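The wrist crop shows the shaft (x≈598) centred between the prongs' inner edges (581 and 620), with the disc below them; the side crop agrees. I'll slide it in.

Emit:
{"fn": "play_rows", "kwargs": {"rows": [[[-0.03,0.002,0],[0,0,0]],[[-0.06,0.002,0],[0,0,0]],[[-0.09,0.002,0],[0,0,0]],[[-0.12,0.002,0],[0,0,0]],[[-0.137,0.002,0],[0,0,0]],[[-0.137,0.002,0],[0,0,0]],[[-0.137,0.002,0],[0,0,0]],[[-0.137,0.002,-0.03],[0,0,0]],[[-0.137,0.002,-0.05],[0,0,0]],[[-0.137,0.002,-0.06],[0,0,0]],[[-0.137,0.002,-0.07],[0,0,0]],[[-0.137,0.002,-0.08],[0,0,0]],[[-0.137,0.002,-0.09],[0,0,0]],[[-0.137,0.002,-0.1],[0,0,0]],[[-0.137,0.002,-0.1],[0,0,0]],[[-0.137,0.002,-0.1],[0,0,0]]]}}

```text
time: 7.95
tool_pos: [0.5795, -0.1032, 0.1993]
tcp_rot: [0.882, 3.015, 0.0]
wrist_force: [1.8, 0.2, -5.1]
width: 0.26
grip_force: 59.1
```

```bash
python3 - <<'E'
from h import *
from workcell import bot,cams
s=bot.read_state();print(s["tool_pos"],s["grip_force"],s["wrist_force"])
c=cams.read_camera("side");np.savez("pics/side3.npz",**c)
# pointer angle: tip pixel rays onto the vertical plane of the pointer
u=np.array([.842,-.539,0]);v=np.array([.539,.842,0])
for n,p in(("top",(398/5.4545+295-.4,445/5.4545+130-.4)),("side",(396/3.273+180-.35,391/3.273+130-.35))):
  for lat in(.224-.104,):
    o,d=ray(dict(np.load(f"pics/{n}0.npz")),p);X=o+d*(lat-v@o)/(v@d)
    a=.7235-u@X;print(n,X,a,X[2]-.083,np.arctan2(X[2]-.083,a),np.hypot(a,X[2]-.083))
# red mask line in the side view, on the same plane
sd=dict(np.load("pics/side0.npz"));b=[b for b in blobs(sd["image"],(0,150,80),(5,255,255),60) if 300<b[1][0]<360 and b[1][1]>240][0]
pts=[]
for y,x in np.argwhere(b[2]):
    o,d=ray(sd,(x,y));X=o+d*(.120-v@o)/(v@d);pts.append((-(u@X),X[2]))
l=cv2.fitLine(np.float32(pts),cv2.DIST_L2,0,.001,.001).ravel();print("side line angle",np.arctan(l[1]/l[0]))
tp=dict(np.load("pics/top0.npz"))
E
```

```text
[ 0.5795 -0.1032  0.1993] 59.10211980342865 [ 1.8095  0.1566 -5.0593]
top [ 0.5682 -0.2212  0.042 ] 0.1258958496000624 -0.04096032655270947 -0.3145492331833472 0.13239151520330192
side [ 0.5501 -0.2096  0.1518] 0.14731974865785902 0.0687988990255823 0.4369040595451456 0.16259273308406813
side line angle 0.41974273
```

Emit:
{"fn": "play_rows", "kwargs": {"rows": [[[-0.002,0,-0.02],[0,0,0]],[[-0.005,0,-0.04],[0,0,0]],[[-0.009,0,-0.06],[0,0,0]],[[-0.014,0,-0.08],[0,0,0]],[[-0.019,0,-0.1],[0,0,0]],[[-0.024,0,-0.12],[0,0,0]],[[-0.03,0,-0.14],[0,0,0]],[[-0.036,0,-0.16],[0,0,0]],[[-0.042,0,-0.18],[0,0,0]],[[-0.048,0,-0.2],[0,0,0]],[[-0.053,0,-0.215],[0,0,0]],[[-0.058,0,-0.23],[0,0,0]],[[-0.058,0,-0.23],[0,0,0]],[[-0.058,0,-0.23],[0,0,0]],[[-0.058,0,-0.23],[0,0,0]]]}}

```text
time: 9.25
tool_pos: [0.5913, -0.1111, 0.2565]
tcp_rot: [-0.882, -3.014, 0.0]
wrist_force: [-2.9, 3.0, -4.7]
width: 0.268
grip_force: 59.2
```

```bash
python3 - <<'E'
from h import *
from workcell import bot,cams
s=bot.read_state();print(s["tool_pos"],s["grip_force"],s["wrist_force"])
c=cams.read_camera("side");np.savez("pics/side4.npz",**c)
a=cv2.resize(c["image"][170:300,270:400],(590,590),interpolation=cv2.INTER_CUBIC)
cv2.imwrite("pics/s4.png",a[:,:,::-1])
E
```

```text
[ 0.5913 -0.1111  0.2565] 59.16904628276825 [-2.9421  2.9658 -4.7342]
```

View pics/s4.png

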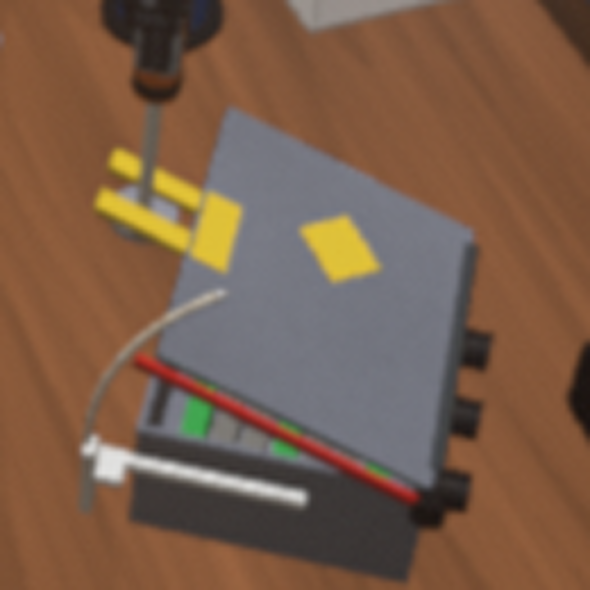

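The shaft sits in the slot with the disc under both prongs, and the cover is up. The cover's near edge runs (157,357) to (433,488) and the pointer (138,358) to (413,500), so they are nearly parallel. I'll compute both angles.

```bash
python3 - <<'E'
from h import *
c=dict(np.load("pics/side4.npz"));u=np.array([.842,-.539,0]);v=np.array([.539,.842,0])
def P(p,lat):
    q=(p[0]*130/590+270-.4,p[1]*130/590+170-.4);o,d=ray(c,q);X=o+d*(lat-v@o)/(v@d);return np.array([-(u@X),X[2]])
for n,a,b,lat in(("cover",(157,357),(433,488),.132),("pointer",(138,358),(413,500),.120)):
    A,B=P(a,lat),P(b,lat);d=A-B;print(n,A,B,np.arctan2(d[1],d[0]),np.hypot(*d))
# fit with masks
g=c["image"];hsv=cv2.cvtColor(g,cv2.COLOR_RGB2HSV)
m=cv2.inRange(hsv,(0,150,80),(5,255,255));m[:240]=0;m[290:]=0;m[:,:298]=0;m[:,365:]=0
pts=np.array([P(((x+.4-270)*590/130,(y+.4-170)*590/130),.120) for y,x in np.argwhere(m>0)],np.float32)
l=cv2.fitLine(pts,cv2.DIST_L2,0,.001,.001).ravel();print("pointer fit",np.arctan(l[1]/l[0]),len(pts))
# cover edge: last blue-grey pixel going down each column
r=g[...,2].astype(int)-g[...,0];bright=g.sum(2)
e=[]
for x in range(312,358):
    col=[y for y in range(225,285) if r[y,x]>5 and bright[y,x]>270]
    yr=[y for y in range(235,290) if m[y,x]]
    col=[y for y in col if not yr or y<min(yr)]
    if col: e.append((x,max(col)+.5))
e=np.array(e)
pe=np.array([P(((x+.4-270)*590/130,(y+.4-170)*590/130),.132) for x,y in e],np.float32)
l=cv2.fitLine(pe,cv2.DIST_HUBER,0,.001,.001).ravel();print("cover fit",np.arctan(l[1]/l[0]),len(e),e[::9].tolist())
E
```

```text
cover [-0.5822  0.1427] [-0.7255  0.0855] 0.3798742185004946 0.15424047808696909
pointer [-0.5747  0.1535] [-0.7165  0.0883] 0.4306638755331981 0.15612277276734796
pointer fit 0.427936 138
cover fit 0.3999726 46 [[312.0, 251.5], [321.0, 255.5], [330.0, 260.5], [339.0, 264.5], [348.0, 269.5], [357.0, 273.5]]
```

Emit:
{"fn": "play_rows", "kwargs": {"rows": [[[-0.002,0,-0.007],[0,0,0]],[[-0.004,0,-0.014],[0,0,0]],[[-0.006,0,-0.021],[0,0,0]],[[-0.008,0,-0.026],[0,0,0]],[[-0.008,0,-0.026],[0,0,0]],[[-0.008,0,-0.026],[0,0,0]],[[-0.008,0,-0.026],[0,0,0]],[[-0.008,0,-0.026],[0,0,0]],[[-0.008,0,-0.026],[0,0,0]],[[-0.008,0,-0.026],[0,0,0]]]}}

```text
time: 10.13
tool_pos: [0.5933, -0.1123, 0.2632]
tcp_rot: [0.882, 3.015, -0.0]
wrist_force: [-3.3, 1.3, -5.8]
width: 0.266
grip_force: 59.1
```

```bash
python3 - <<'E'
from h import *
from workcell import bot,cams
s=bot.read_state();print(s["tool_pos"],s["grip_force"],s["wrist_force"],abs(s["joint_vel"]).max())
c=cams.read_camera("side");np.savez("pics/side5.npz",**c)
u=np.array([.842,-.539,0]);v=np.array([.539,.842,0])
def P(q,lat):
    o,d=ray(c,q);X=o+d*(lat-v@o)/(v@d);return np.array([-(u@X),X[2]])
g=c["image"];m=cv2.inRange(cv2.cvtColor(g,cv2.COLOR_RGB2HSV),(0,150,80),(5,255,255));m[:240]=0;m[290:]=0;m[:,:298]=0;m[:,365:]=0
def fit(q,lat):
    l=cv2.fitLine(np.array([P(p,lat) for p in q],np.float32),cv2.DIST_HUBER,0,.001,.001).ravel();return np.arctan(l[1]/l[0])
print("pointer",fit(np.argwhere(m>0)[:,::-1],.12))
r=g[...,2].astype(int)-g[...,0];b=g.sum(2);e=[]
for x in range(312,358):
    yr=np.argwhere(m[:,x])
    top=yr.min() if len(yr) else 290
    col=[y for y in range(225,min(285,top)) if r[y,x]>5 and b[y,x]>270]
    if col: e.append((x,max(col)+.5))
print("cover",fit(e,.132))
a=cv2.resize(g[170:300,270:400],(590,590),interpolation=cv2.INTER_CUBIC);cv2.imwrite("pics/s5.png",a[:,:,::-1])
E
```

```text
[ 0.5933 -0.1123  0.2632] 59.14801776409149 [-3.2888  1.2692 -5.7904] 0.0022115686363390523
pointer 0.42580193
cover 0.42405272
```

View pics/s5.png

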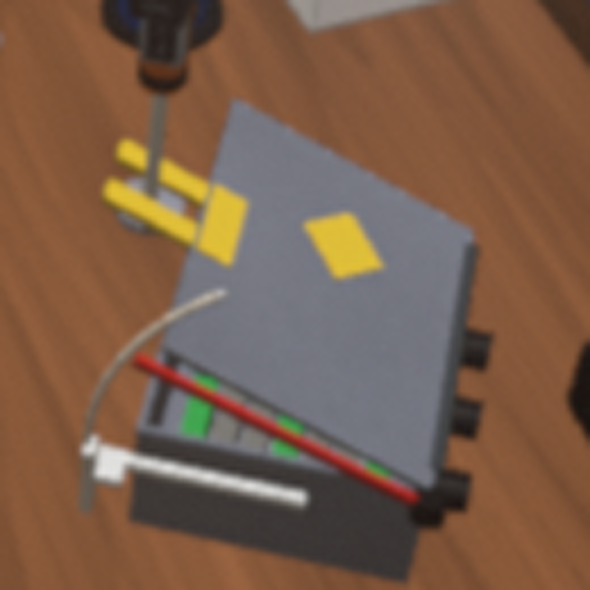

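The cover edge, (167,350) to (433,488), has slope 0.519. The pointer's slope is 0.516 and it hasn't moved. The disc holds both prongs and everything is still, so I'm handing in.

```bash
python3 -c "
from workcell import bot
print(bot.finish_job())"
```

```text
the job is handed in; nothing more can be done
None
```

I handed the job in at about 10 s, with the lifter still gripped and holding the cover at about 0.424 rad, against about 0.426 rad measured for the pointer; no verdict came back.

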